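# Third hand at the laser-marking fixture

## Robot

A 6-joint arm with a two-finger parallel gripper is mounted at the origin on the work surface. World frame = base frame: x ahead of the robot, y to its left, z up, the work surface at z = 0. Lengths are in m, angles in rad, forces in N, time in s.
With the tool pointing down it reaches from about 0.225 to 0.875 m from the base axis. Payload 3.4 kg.
Tool frame: the origin (TCP) lies between the finger pads; the fingertips stand 25 mm ahead of it and the grasp point (between the pads) lies 6 mm ahead of it (manip.tips_ahead is the distance from the TCP to the fingertips, in m); z points along the fingers, x is the direction in which the jaws open and shut, and the axes are right-handed (so a half turn about z gives the same grasp; the last joint's range is limited). The gripper opens to 85 mm and grips with 20 to 120 N. Pads are 22 mm wide; open, the fingers measure 114 mm over their backs; the gripper's body (76 mm by 85 mm) begins 54 mm behind the grasp point. The pads swing forward as they close: fully open they stand 13 mm farther back than shut.
Start: joints at [1.047, 0.276, 1.505, -0, 1.361, -0.121], TCP at [0.225, 0.529, 0.231] pointing down, gripper open.
Joint ranges: [-2.89, 2.89], [-0.75, 2.08], [0.22, 2.7], [-1.18, 4.32], [0.11, 2.71], [-2.7, 2.7]. Speed limits (rad/s): [2.57, 2.57, 3.14, 3.14, 3.14, 3.14].

## Interface

Orientations are given as a unit quaternion [w, x, y, z].
In Python, from rig import manip gives the robot as it stands. The module is installed in compiled form; this text tells all that it offers.
- The arm moves only by the tool send_rows, never from a script. Its argument "plan" is a list of rows, each an object with "linear": the shift along the tool's x, y, z in m, a list of three; "delta_rot": the turn, a rotation vector about the tool's x, y, z in degrees, a list of three; "fingers": the finger opening in m, from 0 to 0.0854. A call has 1 to 12 rows; each row shifts and turns the pose as measured when the row begins, along the tool's axes as they then stand; what a row does not reach is not made up. A row lasts 1/12 s, in which the tool goes at most 41.7 mm and 7.16 degrees, less where a joint would pass 70% of its speed; a pose out of reach is approached as far as the arm can. A call with a gripper value outside its range is refused whole. The fingers move at their own pace and stop on an object; "force" is the grip in N (left out, the last holds). Time passes only in rows, so rows that do not move let the fingers close. It gives the time, the measured TCP pose, the force and the opening at its end, in the units of the state.
- manip.get_state(): the state, without advancing time (a new reading comes with each control period).
- manip.get_image(name): name is "scene" or "top"; returns the picture (400x640x3 uint8, red, green, blue); there is no depth.
- manip.camera_info(name): a dict with "K" (3x3 intrinsics, pixels), "rvec" (rotation vector, rad) and "tvec" (3), from world to camera coordinates, as OpenCV has them. Camera axes: x right, y down, z forward; pixel columns grow to the right and rows downward; lengths in m; the calibration is good to about 2 mm. A picture is of the moment at which its call begins. camera_info takes no time and is no camera call.
- manip.sign_off(): hands the job in, once; it reports no verdict.
Trained networks look in the newest picture that a camera, given by its name, has taken for a name from the list of things; names that differ only in an ending like _2 or _b are one class to them, and where a whole thing is asked for, a point or a joint stands for the part that bears it (a point fixed in the world has none). Each returns a list of dicts, best first, with "p" (0 to 1); they miss things now and then, are a little off and sometimes report something else, mostly with a low value. They report only what shows in the picture. A call takes as long as a camera call.
- manip.find_in(thing, camera): "extent" ([left, top, right, bottom] in pixels, round what is visible of it).
- manip.masks_of(thing, camera): "pixels" (400x640 bool, what is visible of it) and "extent" ([left, top, right, bottom] in pixels, round what is visible of it).
The state is a dict: "clock": time; "qpos": joint angles; "qd": joint speeds; "effort": joint torques, N m; "position": TCP position; "ee_rot": TCP orientation; "contact_force": force on the tool from outside, world axes, zero at the start; "moment": the same for the moment, N m; "width": finger opening in m.
Only numpy, scipy, OpenCV 4.12 (cv2) and the standard library are available. Lean on these libraries where they do the work, as an engineer would, in place of code of your own. Each camera call takes 0.05 s, during which the arm holds its last target. There are 200 camera calls.

## Task

Take the dark sensor housing from the white tray, lay it flat on the aluminium fixture plate, centred between the blue lane lines with its flat end (not the brass connector) square against the orange sprung stop, and press it against the stop with a steady push of about 10 N, so that the stop's black pointers stand in the green marks, without ever ramming the stop hard. Finish while still holding it there with the gripper at that push, so that a colleague can fasten the clamps: do not let go. Leave the screwdriver, bottle, yellow-and-orange nest and pink fan where they are.

Things in the scene. Friction and masses are not known exactly. Their poses are not given: they have to be found in the camera images.
- housing: Loose dark steel sensor housing, a block 64 (x) x 46 (y) x 28 (z) mm, 0.15 to 0.3 kg, light panel on top. Origin: centre of the block's underside; z up. The flat end looks to its own +x (32 mm from the origin); a brass connector, 18 mm in diameter, sticks out 14 mm from the other end (-x), 14 mm above the underside. Grip it across its 46 mm width (y).
- flat_end (a point): Middle of the lower edge of the housing's flat end (32 mm from its origin along its +x, at underside height); axes as the housing.
- tray: Fixed white tray in which the housing starts, 190 (x) x 230 (y) mm. Origin: centre of its underside on the table; floor 20 mm above the table, a rim 5 mm thick round the edge rises to 30 mm.
- fixture: Fixed aluminium plate 240 (x) x 220 (y) x 12 mm; origin: centre of its underside, on the table. Its +x is the pressing direction, towards the stop. Behind the stop a blue spring block (x 62 to 96 mm, y within 50 mm, top 48 mm above the table); two parked clamps at y = +-88 mm, x 52 to 112 mm, top 46 mm. Blue lines along x at y = +-25.5 mm mark the housing's lane.
- seat (a point): Point on the fixture plate's top surface (12 mm above the table), on the lane's centre line, under the middle of the stop's front face when the stop is not pressed (20 mm from the fixture's origin along its +x). Axes as the fixture: +x pressing direction, z up. Fixed.
- stop: Orange sprung bar 70 (y) x 12 mm, top 29.5 mm above the plate. Origin: middle of its front face (which the housing touches) at plate-top height; axes as the fixture. Untouched it is at seat; it slides to +x up to 20 mm: force = 2.1 N + 0.7 N per mm (10 N at 11.3 mm; rigid at the end). Black pointers at its ends, level with the face; marks: white, green (5.6 to 17 mm: 6 to 14 N), red.
- driver: Loose red-handled screwdriver, 180 mm long along its x, lying on the table between tray and fixture; bystander. Origin on the table under it.
- bottle: Loose amber bottle, 42 mm diameter, 110 mm tall, standing on the table; bystander. Origin: centre of its underside.
- nest: Loose yellow-and-orange part nest, 60 x 75 x 34 mm, standing on the table; bystander. Origin: centre of its underside.
- fan: Loose pink desk fan, 60 x 95 mm, 115 mm tall, standing on the table; bystander. Origin: centre of its underside.

How it is judged:
By the outcome, as a careful person would: the job done as asked, in the order asked, and still so for the second after the job is handed in, while the arm keeps its last pose, push and grip.
It also fails if it takes over 48 s, if anything falls off the work surface, if the arm or the gripper's body presses on something with over 40 N, if the wrist force passes 120 N, or if a joint passes its speed limit or range.

## Working session

There is one attempt and no reset: what is moved stays moved. The work goes in short steps, Python scripts to look and compute and a tool call to move; the robot and the scene stay as the last step left them, time stands still between calls to the robot, and variables do not carry over. Pictures are saved under pics/ and viewed, about 8 in all and at most 12, crops included, and the job is handed in when it is done.

Besides the shell and the picture viewer there is one more tool, called after ">>>" as name([rows], argument=value, ...), one row to a line, values as JSON. send_rows: Moves the arm, as the interface text tells. Its arguments: {"type":"object","properties":{"plan":{"type":"array","items":{"type":"object","properties":{"linear":{"type":"array","items":{"type":"number"}},"delta_rot":{"type":"array","items":{"type":"number"}},"fingers":{"type":"number"}}}},"force":{"type":"number"}},"required":["plan"]}

```bash
mkdir -p pics
cat > h.py <<'E'
import numpy as np, cv2
from rig import manip
def cam(n):
    c=manip.camera_info(n); return np.array(c["K"],float),np.array(c["rvec"],float),np.array(c["tvec"],float)
def ray(n,uv,z):
    K,r,t=cam(n); R=cv2.Rodrigues(r)[0]; o=-R.T@t.ravel()
    uv=np.atleast_2d(np.array(uv,float)); d=(np.c_[uv,np.ones(len(uv))]@np.linalg.inv(K).T)@R
    return o+d*((z-o[2])/d[:,2])[:,None]
def proj(n,P):
    K,r,t=cam(n); return cv2.projectPoints(np.array(P,float).reshape(-1,3),r,t,K,None)[0].reshape(-1,2)
def save(n,name):
    im=manip.get_image(n); cv2.imwrite(f"pics/{name}.png",im[:,:,::-1]); return im
E
python3 - <<'E'
from h import *
np.set_printoptions(precision=4,suppress=True)
save("top","t0");save("scene","s0")
for n in("top","scene"):
    K,r,t=cam(n);R=cv2.Rodrigues(r)[0];print(n,K[0,0],-R.T@t.ravel(),R.tolist())
for th,z in(("housing",.048),("tray",.03),("fixture",.012),("stop",.0415),("driver",0.01),("bottle",.05),("nest",.02),("fan",.05)):
    for m in manip.masks_of(th,"top")[:2]:
        p=m["pixels"];y,x=np.nonzero(p)
        rr=cv2.minAreaRect(np.c_[x,y].astype(np.float32))
        b=ray("top",cv2.boxPoints(rr),z)[:,:2]
        print(th,round(m["p"],2),m["extent"],b.mean(0),b.round(3).tolist())
print(manip.get_state())
E
```

```text
top 400.87155298185604 [ 0.4522 -0.0088  1.1479] [[-0.02498712247165491, -0.9996344811694423, -0.010322197812805259], [-0.9860506954349647, 0.026344622774813975, -0.16434715355939528], [0.16455901598760608, 0.006071647877877381, -0.9863485516536423]]
scene 432.34476854000417 [ 1.1323 -0.7537  1.1533] [[0.8433084646992747, 0.5373586191813597, -0.008749157562595283], [0.4126749941807673, -0.6578923510728507, -0.629981748606847], [-0.34428212637959643, 0.5276583826599738, -0.7765606535642946]]
housing 0.79 [392.9, 208.3, 413.4, 239.9] [ 0.5534 -0.2243] [[0.518, -0.192], [0.596, -0.205], [0.589, -0.257], [0.511, -0.243]]
fixture 0.74 [204.0, 209.1, 295.6, 305.8] [0.4797 0.2072] [[0.574, 0.349], [0.622, 0.124], [0.384, 0.07], [0.339, 0.287]]
stop 0.77 [228.8, 233.4, 255.8, 257.1] [0.5157 0.214 ] [[0.525, 0.254], [0.542, 0.184], [0.506, 0.174], [0.49, 0.244]]
stop 0.59 [203.3, 206.2, 293.1, 310.3] [0.4782 0.2004] [[0.573, 0.336], [0.616, 0.118], [0.382, 0.068], [0.342, 0.279]]
driver 0.79 [314.3, 200.3, 324.7, 266.1] [0.5393 0.0015] [[0.629, 0.012], [0.628, -0.014], [0.45, -0.009], [0.45, 
[... 260 characters left out ...]
 0.66 [133.1, 233.0, 165.5, 266.3] [0.4988 0.4819] [[0.511, 0.535], [0.543, 0.456], [0.486, 0.43], [0.455, 0.507]]
fan 0.63 [301.2, 132.0, 334.8, 161.7] [ 0.7863 -0.0041] [[0.812, 0.055], [0.841, -0.039], [0.761, -0.062], [0.732, 0.031]]
{'clock': 0.5, 'qpos': array([ 1.047 ,  0.2759,  1.5049,  0.    ,  1.3607, -0.121 ]), 'qd': array([ 0.0008, -0.0007, -0.0012,  0.0006, -0.0013,  0.0002]), 'effort': array([ -0.0011, -41.6266, -24.5877,  -0.0003,   0.0014,   0.    ]), 'position': array([0.2254, 0.529 , 0.2311]), 'ee_rot': array([-0.    ,  0.8343,  0.5513, -0.    ]), 'contact_force': array([ 0.9246, -0.384 ,  0.4848]), 'moment': array([-0.0203, -0.0023,  0.0059]), 'width': 0.08524260735128789}
```

View pics/t0.png

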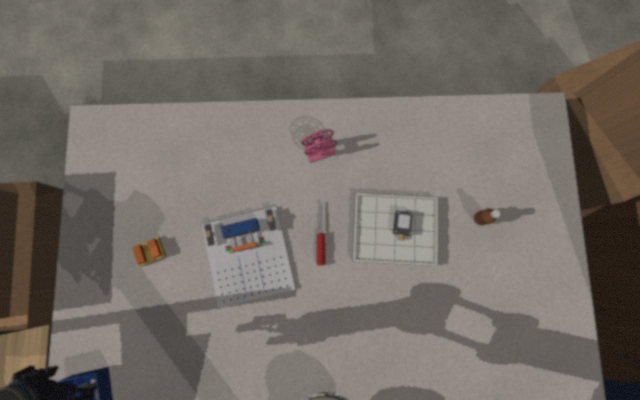

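View pics/s0.png

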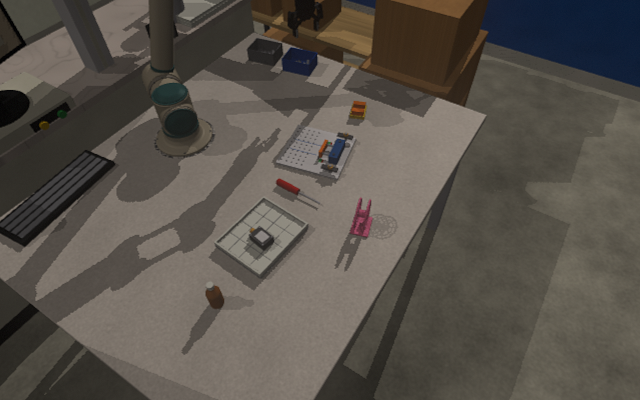

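The top view shows the housing at (402,223) with its connector facing down to (401,236), which is world −x. The stop is at (244,245), in front of the blue block on the plate. The driver is at (320,235), and the fan, nest and bottle stand clear. Next I'll enlarge crops to fit the poses.

Run:
```python
from h import *
a=cv2.imread("pics/t0.png")
f=cv2.resize(a[198:312,196:304],None,fx=5,fy=5,interpolation=cv2.INTER_CUBIC)
g=cv2.resize(a[200:248,382:422],None,fx=6,fy=6,interpolation=cv2.INTER_CUBIC)
o=np.zeros((570,790,3),np.uint8);o[:,:540]=f;o[:288,545:785]=g
cv2.imwrite("pics/c0.png",o)
```

```text
(no output)
```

View pics/c0.png

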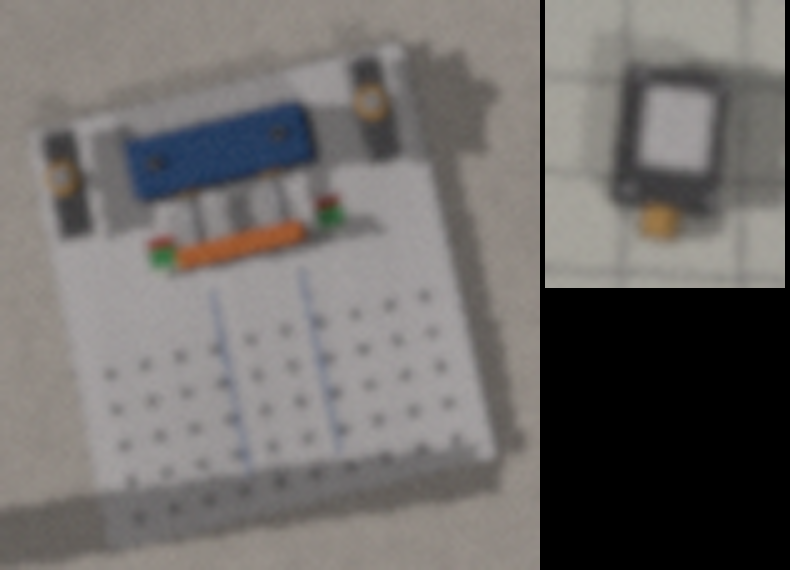

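```bash
cat >> h.py <<'E'
from scipy.optimize import least_squares, minimize
def X(p,q):
    c,s=np.cos(p[2]),np.sin(p[2]); q=np.array(q,float)
    return np.c_[p[0]+c*q[:,0]-s*q[:,1],p[1]+s*q[:,0]+c*q[:,1],q[:,2]]
def hpts(z0):
    b=[[x,y,z] for x in(-.032,.032) for y in(-.023,.023) for z in(z0,z0+.028)]
    a=np.linspace(0,2*np.pi,12)
    c=[[x,.009*np.cos(t),z0+.014+.009*np.sin(t)] for x in(-.046,-.032) for t in a]
    return b,c
def sil(n,p,z0,S=8):
    m=np.zeros((400,640),np.float32); 
    big=np.zeros((160*S,160*S),np.uint8); b,c=hpts(z0)
    u0=np.floor(proj(n,[[p[0],p[1],z0]])[0])-80
    for q in(b,c):
        h=cv2.convexHull(((proj(n,X(p,q))-u0+.5)*S).astype(np.float32)).round().astype(np.int32); cv2.fillConvexPoly(big,h,255)
    sm=cv2.resize(big,(160,160),interpolation=cv2.INTER_AREA)/255.
    x,y=u0.astype(int); x0,y0=max(x,0),max(y,0);x1,y1=min(x+160,640),min(y+160,400)
    m[y0:y1,x0:x1]=sm[y0-y:y1-y,x0-x:x1-x]; return m
def fit_h(masks,p0,z0):
    f=lambda p:sum(np.abs(sil(n,p*[.01,.01,.1],z0)-m).sum()/m.sum() for n,m in masks.items())
    s=np.array([100,100,10.]);r=None
    for k in range(2):
        x0=np.array(p0)*s if r is None else r.x
        r=minimize(f,x0,method="Nelder-Mead",options=dict(initial_simplex=x0+np.vstack([np.zeros(3),np.eye(3)*.8])))
    return r.x/s,r.fun
E
python3 - <<'E'
from h import *
np.set_printoptions(precision=4,suppress=True)
C=np.array([(35,125),(405,45),(495,457),(103,548),(128,145),(305,103),(315,160),(140,200),(213,290),(248,470),(303,268),(338,450)],float)
uv=(C+.5)/5-.5+[196,198]
P=[(.12,.11,.012),(.12,-.11,.012),(-.12,-.11,.012),(-.12,.11,.012),(.096,.05,.048),(.096,-.05,.048),(.062,-.05,.048),(.062,.05,.048)]
def res(p):
    e=(proj("top",X(p,P))-uv[:8]).ravel()
    w=ray("top",uv[8:],.012); c,s=np.cos(p[2]),np.sin(p[2])
    y=-s*(w[:,0]-p[0])+c*(w[:,1]-p[1])-np.array([.0255,.0255,-.0255,-.0255])
    return np.r_[e,2*y/.0027]
r=least_squares(res,[.48,.207,.2]);print("fixture",r.x,np.degrees(r.x[2]));print(r.fun.round(1))
print("seat",X(r.x,[[.02,0,.012]]), "stop edge", ray("top",(np.array([(180,270),(303,243)])+.5)/5-.5+[196,198],.0415), X(r.x,[[.02,.035,.0415],[.02,-.035,.0415]]))
M={}
for n in("top","scene"):
    manip.get_image(n)
    d=manip.masks_of("housing",n); print(n,[(round(m["p"],2),m["extent"]) for m in d])
    M[n]=d[0]["pixels"].astype(np.float32)
for k in(["top"],["scene"],["top","scene"]):
    p,f=fit_h({n:M[n] for n in k},[.553,-.224,-.1],.02);print(k,p,np.degrees(p[2]),f)
E
```

```text
fixture [0.4799 0.2047 0.195 ] 11.174027570639034
[-0.7  0.5  0.8 -0.3  0.3  1.   0.6  0.6 -0.3 -1.1 -0.1 -0.7  0.2 -0.1
 -0.5 -0.1  0.3 -0.2 -0.3 -0. ]
seat [[0.4995 0.2086 0.012 ]] stop edge [[0.4924 0.2435 0.0415]
 [0.5054 0.1759 0.0415]] [[0.4927 0.2429 0.0415]
 [0.5063 0.1742 0.0415]]
top [(0.72, [391.4, 210.6, 413.1, 241.7])]
scene [(0.91, [251.7, 226.7, 273.8, 251.7]), (0.24, [277.5, 180.4, 318.7, 202.2])]
['top'] [ 0.5594 -0.2295 -0.1992] -11.411970032160129 0.06287393718957901
['scene'] [ 0.5596 -0.2338 -0.2429] -13.916852364407955 0.11930704116821289
['top', 'scene'] [ 0.56   -0.2309 -0.2094] -11.996332257084855 0.24030128121376038
```

Run:
```python
from h import *
np.set_printoptions(precision=4,suppress=True)
f=lambda c:(np.array(c,float)-[545,0]+.5)/6-.5+[382,200]
w=ray("top",f([(643,85),(718,88),(708,172),(638,168)]),.048);print(w,w.mean(0))
for i,j in((3,0),(2,1),(1,0),(2,3)):print(np.degrees(np.arctan2(*(w[j]-w[i])[[1,0]])))
# overlay of fit candidates on both cams
o=[]
for n,c in(("top",(372,190)),("scene",(230,205))):
    a=cv2.imread(f"pics/{'t0' if n=='top' else 's0'}.png")[c[1]:c[1]+64,c[0]:c[0]+64]
    a=cv2.resize(a,None,fx=6,fy=6,interpolation=cv2.INTER_CUBIC)
    for p,col in(([.560,-.231,-.209],(0,0,255)),([.555,-.228,-.14],(0,255,0))):
        b=hpts(.02)[0]; t=[x for x in X(p,[b[1],b[3],b[7],b[5]])]
        cv2.polylines(a,[((proj(n,t)-c+.5)*6).astype(int).reshape(-1,1,2)],True,col,1)
    o.append(a)
cv2.imwrite("pics/c1.png",np.hstack(o))
```

```text
[[ 0.5841 -0.2163  0.048 ]
 [ 0.5818 -0.2506  0.048 ]
 [ 0.5433 -0.2437  0.048 ]
 [ 0.546  -0.2119  0.048 ]] [ 0.5638 -0.2306  0.048 ]
-6.671717727268108
-10.24846904081328
86.18043008236705
85.22833170407134
```

View pics/c1.png

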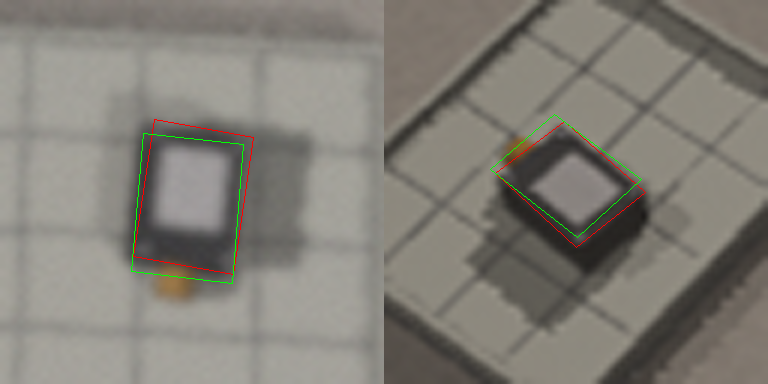

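The top crop fits the green outline, with yaw nearer −6°. The scene crop puts the housing about 3 mm further towards −y and +x. I'll use (0.557, −0.228), yaw −6°, and let the jaws centre it.

>>> send_rows([
  {"delta_rot": [0, 0, -5.7], "linear": [0, 0, 0], "fingers": 0.085},
  {"delta_rot": [0, 0, -5.7], "linear": [0, 0, 0], "fingers": 0.085},
  {"delta_rot": [0, 0, -5.7], "linear": [0, 0, 0], "fingers": 0.085},
  {"linear": [-0.034, 0.0195, 0], "delta_rot": [0, 0, 0], "fingers": 0.085},
  {"linear": [-0.034, 0.0195, 0], "delta_rot": [0, 0, 0], "fingers": 0.085},
  {"linear": [-0.034, 0.0195, 0], "delta_rot": [0, 0, 0], "fingers": 0.085},
  {"linear": [-0.034, 0.0195, 0], "delta_rot": [0, 0, 0], "fingers": 0.085},
  {"linear": [-0.034, 0.0195, 0], "delta_rot": [0, 0, 0], "fingers": 0.085},
  {"linear": [-0.034, 0.0195, 0], "delta_rot": [0, 0, 0], "fingers": 0.085},
  {"linear": [-0.034, 0.0195, 0], "delta_rot": [0, 0, 0], "fingers": 0.085},
  {"linear": [-0.034, 0.0195, 0], "delta_rot": [0, 0, 0], "fingers": 0.085},
  {"linear": [-0.034, 0.0195, 0], "delta_rot": [0, 0, 0], "fingers": 0.085},
])

```text
clock: 1.7
position: [0.3768, 0.2052, 0.2297]
ee_rot: [-0.002, 0.732, 0.681, 0.004]
contact_force: [0.9, 0.9, -0.1]
width: 0.0852
```

>>> send_rows([
  {"linear": [-0.034, 0.0195, 0], "delta_rot": [0, 0, 0], "fingers": 0.085},
  {"linear": [-0.034, 0.0195, 0], "delta_rot": [0, 0, 0], "fingers": 0.085},
  {"linear": [-0.034, 0.0195, 0], "delta_rot": [0, 0, 0], "fingers": 0.085},
  {"linear": [-0.034, 0.0195, 0], "delta_rot": [0, 0, 0], "fingers": 0.085},
  {"linear": [-0.034, 0.0195, 0], "delta_rot": [0, 0, 0], "fingers": 0.085},
  {"linear": [-0.034, 0.0195, 0], "delta_rot": [0, 0, 0], "fingers": 0.085},
  {"linear": [-0.034, 0.0195, 0], "delta_rot": [0, 0, 0], "fingers": 0.085},
  {"linear": [-0.034, 0.0195, 0], "delta_rot": [0, 0, 0], "fingers": 0.085},
  {"linear": [-0.034, 0.0195, 0], "delta_rot": [0, 0, 0], "fingers": 0.085},
  {"linear": [-0.034, 0.0195, 0], "delta_rot": [0, 0, 0], "fingers": 0.085},
])

```text
clock: 2.53
position: [0.551, -0.1683, 0.2312]
ee_rot: [0.001, 0.733, 0.68, 0.008]
contact_force: [0.5, 0.5, 0.3]
width: 0.085
```

```bash
cat >> h.py <<'E'
from scipy.spatial.transform import Rotation as Ro
def togo(target,yaw_x):
    s=manip.get_state(); w,x,y,z=s["ee_rot"]; R=Ro.from_quat([x,y,z,w]).as_matrix()
    print("t",round(s["clock"],2),"pos",s["position"].round(4),"F",s["contact_force"].round(1),"w",round(s["width"],4))
    T=np.array([[np.cos(yaw_x),np.sin(yaw_x),0],[np.sin(yaw_x),-np.cos(yaw_x),0],[0,0,-1]]).T
    T=np.column_stack([[np.cos(yaw_x),np.sin(yaw_x),0],[np.sin(yaw_x),-np.cos(yaw_x),0],[0,0,-1]])
    print("lin(now axes)",(R.T@(np.array(target)-s["position"])).round(4),"lin(after turn)",(T.T@(np.array(target)-s["position"])).round(4),"rot",np.degrees(Ro.from_matrix(R.T@T).as_rotvec()).round(2))
E
python3 -c "
from h import *
print(manip.tips_ahead); togo([.557,-.228,.049],np.radians(84))"
```

```text
0.025
t 2.53 pos [ 0.551  -0.1683  0.2312] F [0.5 0.5 0.3] w 0.085
lin(now axes) [-0.0609  0.0083  0.1817] lin(after turn) [-0.0587  0.0122  0.1822] rot [ 0.69 -0.59  1.64]
```

>>> send_rows([
  {"linear": [-0.03, 0.005, 0.02], "delta_rot": [0.7, -0.6, 1.6], "fingers": 0.085},
  {"linear": [-0.029, 0.006, 0.03], "delta_rot": [0, 0, 0], "fingers": 0.085},
  {"linear": [0, 0, 0.03], "delta_rot": [0, 0, 0], "fingers": 0.085},
  {"linear": [0, 0, 0.02], "delta_rot": [0, 0, 0], "fingers": 0.085},
  {"linear": [0, 0, 0], "delta_rot": [0, 0, 0], "fingers": 0.085},
  {"linear": [0, 0, 0], "delta_rot": [0, 0, 0], "fingers": 0.085},
])

```text
clock: 3.03
position: [0.5634, -0.243, 0.1298]
ee_rot: [0.006, 0.747, 0.665, 0.0]
contact_force: [-0.3, -0.3, 0.6]
width: 0.0853
```

```bash
python3 -c "
from h import *
togo([.557,-.228,.050],np.radians(84))
a=save('scene','s1'); c=(200,150)
cv2.imwrite('pics/c2.png',cv2.resize(a[150:280,200:340,::-1],None,fx=4,fy=4,interpolation=cv2.INTER_CUBIC))"
```

```text
t 3.03 pos [ 0.5634 -0.243   0.1298] F [-0.3 -0.3  0.6] w 0.0853
lin(now axes) [ 0.0148 -0.0089  0.0796] lin(after turn) [ 0.0143 -0.0079  0.0798] rot [ 0.56  0.45 -0.62]
```

View pics/c2.png

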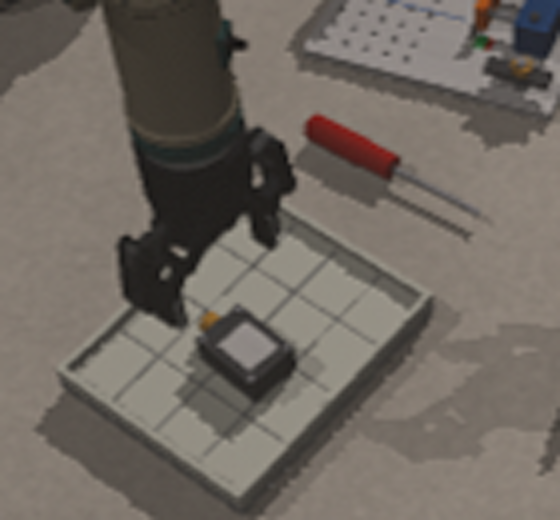

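The jaws are above the housing and straddle it. The connector at (210,322) points towards the robot, and the driver is well clear.

>>> send_rows([
  {"linear": [0.014, -0.008, 0.0], "delta_rot": [0.5, 0.4, -0.6], "fingers": 0.085},
  {"linear": [0, 0, 0], "delta_rot": [0, 0, 0], "fingers": 0.085},
  {"linear": [0, 0, 0.02], "delta_rot": [0, 0, 0], "fingers": 0.085},
  {"linear": [0, 0, 0.02], "delta_rot": [0, 0, 0], "fingers": 0.085},
  {"linear": [0, 0, 0.012], "delta_rot": [0, 0, 0], "fingers": 0.085},
  {"linear": [0, 0, 0], "delta_rot": [0, 0, 0], "fingers": 0.085},
  {"linear": [0, 0, 0], "delta_rot": [0, 0, 0], "fingers": 0.085},
])

```text
clock: 3.67
position: [0.5626, -0.2238, 0.0891]
ee_rot: [0.01, 0.74, 0.672, 0.004]
contact_force: [0.3, -0.4, 0.3]
width: 0.0848
```

```bash
python3 -c "
from h import *
togo([.557,-.228,.050],np.radians(84))"
```

```text
t 3.67 pos [ 0.5626 -0.2238  0.0891] F [ 0.3 -0.4  0.3] w 0.0848
lin(now axes) [-0.0044 -0.0059  0.039 ] lin(after turn) [-0.0047 -0.0051  0.0391] rot [1.12 0.4  0.48]
```

>>> send_rows([
  {"linear": [-0.004, -0.004, 0.01], "delta_rot": [1.1, 0.4, 0.5], "fingers": 0.085},
  {"linear": [0, 0, 0.012], "delta_rot": [0, 0, 0], "fingers": 0.085},
  {"linear": [0, 0, 0.01], "delta_rot": [0, 0, 0], "fingers": 0.085},
  {"linear": [0, 0, 0.004], "delta_rot": [0, 0, 0], "fingers": 0.085},
  {"linear": [0, 0, 0], "delta_rot": [0, 0, 0], "fingers": 0.085},
])

```text
clock: 4.08
position: [0.5615, -0.2288, 0.0569]
ee_rot: [0.004, 0.743, 0.669, 0.001]
contact_force: [-0.0, -0.1, 0.7]
width: 0.0851
```

```bash
python3 -c "
from h import *
for i in range(3):
  togo([.557,-.228,.050],np.radians(84)); manip.get_image('top')"
```

```text
t 4.08 pos [ 0.5615 -0.2288  0.0569] F [-0.  -0.1  0.7] w 0.0851
lin(now axes) [ 0.0004 -0.0046  0.0068] lin(after turn) [ 0.0004 -0.0046  0.0069] rot [0.44 0.21 0.04]
t 4.13 pos [ 0.5616 -0.229   0.0571] F [-0.3  0.2  0.1] w 0.0851
lin(now axes) [ 0.0005 -0.0048  0.0071] lin(after turn) [ 0.0005 -0.0047  0.0071] rot [0.45 0.22 0.04]
t 4.18 pos [ 0.5619 -0.229   0.0575] F [-0.6 -1.   0.2] w 0.0848
lin(now axes) [ 0.0005 -0.005   0.0075] lin(after turn) [ 0.0005 -0.0049  0.0075] rot [0.49 0.23 0.03]
```

>>> send_rows([
  {"linear": [0, -0.004, 0.007], "delta_rot": [0.5, 0.2, 0], "fingers": 0.085},
  {"linear": [0, 0, 0.001], "delta_rot": [0, 0, 0], "fingers": 0.085},
  {"linear": [0, 0, 0], "delta_rot": [0, 0, 0], "fingers": 0.03},
  {"linear": [0, 0, 0], "delta_rot": [0, 0, 0], "fingers": 0.03},
  {"linear": [0, 0, 0], "delta_rot": [0, 0, 0], "fingers": 0.03},
  {"linear": [0, 0, 0], "delta_rot": [0, 0, 0], "fingers": 0.03},
  {"linear": [0, 0, 0], "delta_rot": [0, 0, 0], "fingers": 0.03},
  {"linear": [0, 0, 0], "delta_rot": [0, 0, 0], "fingers": 0.03},
  {"linear": [0, 0, 0], "delta_rot": [0, 0, 0], "fingers": 0.03},
  {"linear": [0, 0, 0], "delta_rot": [0, 0, 0], "fingers": 0.03},
], force=70)

```text
clock: 5.07
position: [0.5587, -0.2293, 0.0507]
ee_rot: [0.001, 0.743, 0.669, 0.0]
contact_force: [-0.1, 0.6, -0.7]
width: 0.03
```

```bash
python3 -c "
from h import *
togo([.557,-.228,.050],np.radians(84))"
```

```text
t 5.07 pos [ 0.5587 -0.2293  0.0507] F [-0.1  0.6 -0.7] w 0.03
lin(now axes) [ 0.0011 -0.0018  0.0007] lin(after turn) [ 0.0011 -0.0018  0.0007] rot [0.13 0.09 0.03]
```

The opening went to 30 mm, less than the housing's 46 mm width, so the grasp missed. I'll look.

Run:
```python
from h import *
o=[]
for n,c in(("top",(362,180)),("scene",(215,180))):
    a=save(n,n+'2')[c[1]:c[1]+80,c[0]:c[0]+80,::-1]
    o.append(cv2.resize(a,None,fx=5,fy=5,interpolation=cv2.INTER_CUBIC))
cv2.imwrite('pics/c3.png',np.hstack(o))
```

```text
(no output)
```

View pics/c3.png

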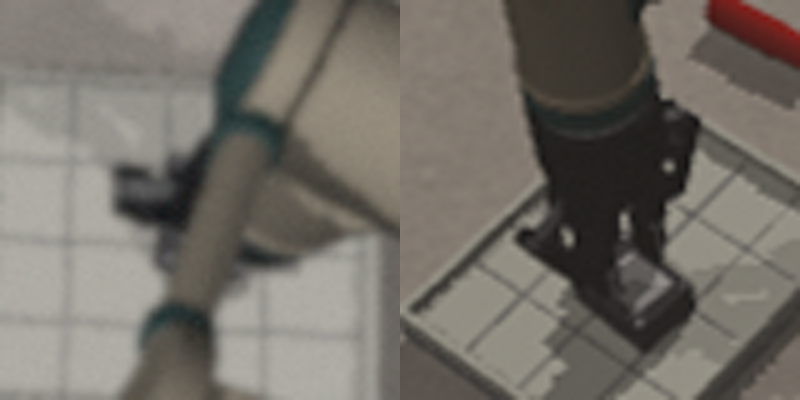

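The housing hasn't moved, but the fingertips look high or short of it, at about (600,290) in the scene crop. I'll project where they should be.

Run:
```python
from h import *
s=manip.get_state();w,x,y,z=s["ee_rot"];R=Ro.from_quat([x,y,z,w]).as_matrix();p=s["position"]
for nm,q in(("tcp",[0,0,0]),("tip",[0,0,.025]),("tip+x",[.02,0,.025]),("tip-x",[-.02,0,.025])):
    print(nm,proj("scene",[p+R@q]).round(1))
b=hpts(.02)[0]
print(proj("scene",X([.557,-.228,-.105],b)).round(1))
# enlarge, with annotations
o=[]
a=cv2.imread("pics/scene2.png")[200:270,215:305]
a=cv2.resize(a,None,fx=8,fy=8,interpolation=cv2.INTER_CUBIC)
a=cv2.convertScaleAbs(a,alpha=2.0,beta=20)
for q,col in(([0,0,0],(255,0,0)),([0,0,.025],(0,0,255)),([.02,0,.025],(0,255,0)),([-.02,0,.025],(0,255,255))):
    u=(proj("scene",[p+R@q])[0]-[215,200]+.5)*8; cv2.circle(a,tuple(int(v) for v in u),4,col,-1)
cv2.imwrite("pics/c4.png",a)
```

```text
tcp [[260.4 233.9]]
tip [[261.4 238.5]]
tip+x [[265.8 234.3]]
tip-x [[256.9 242.7]]
[[249.  238.5]
 [247.7 233.5]
 [259.1 229. ]
 [258.  223.9]
 [263.8 249.2]
 [262.7 244.3]
 [273.9 239.4]
 [273.1 234.4]]
```

View pics/c4.png

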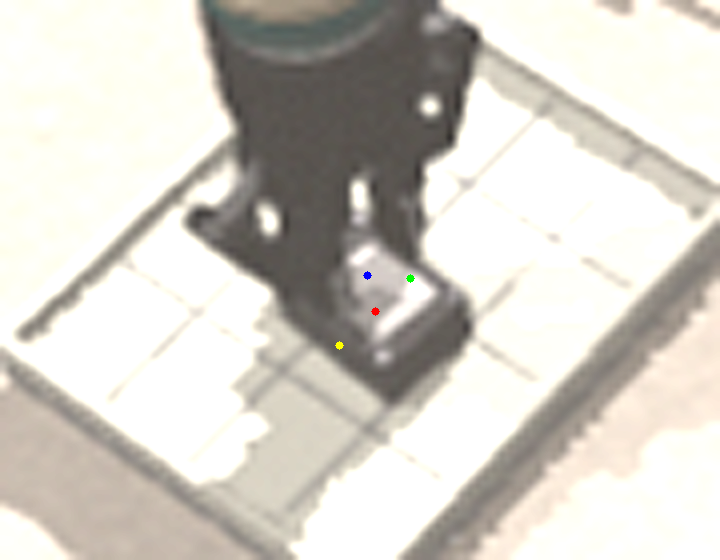

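I'll test by lifting a little. A held housing would show up as weight in the force reading.

>>> send_rows([
  {"linear": [0, 0, -0.01], "delta_rot": [0, 0, 0], "fingers": 0.03},
  {"linear": [0, 0, -0.015], "delta_rot": [0, 0, 0], "fingers": 0.03},
  {"linear": [0, 0, -0.015], "delta_rot": [0, 0, 0], "fingers": 0.03},
  {"linear": [0, 0, 0], "delta_rot": [0, 0, 0], "fingers": 0.03},
  {"linear": [0, 0, 0], "delta_rot": [0, 0, 0], "fingers": 0.03},
  {"linear": [0, 0, 0], "delta_rot": [0, 0, 0], "fingers": 0.03},
])

```text
clock: 5.67
position: [0.5585, -0.2291, 0.0938]
ee_rot: [0.001, 0.743, 0.669, 0.0]
contact_force: [0.7, -0.5, -0.2]
width: 0.0302
```

Run:
```python
from h import *
togo([.557,-.228,.050],np.radians(84))
o=[]
for n,c in(("top",(362,180)),("scene",(215,180))):
    a=save(n,n+'3')[c[1]:c[1]+80,c[0]:c[0]+80,::-1]
    a=cv2.resize(a,None,fx=5,fy=5,interpolation=cv2.INTER_CUBIC);o.append(cv2.convertScaleAbs(a,alpha=2 if n=="scene" else 1.3))
cv2.imwrite('pics/c5.png',np.hstack(o))
```

```text
t 5.67 pos [ 0.5585 -0.2291  0.0938] F [ 0.7 -0.5 -0.2] w 0.0302
lin(now axes) [ 0.001  -0.0017  0.0438] lin(after turn) [ 0.001  -0.0016  0.0438] rot [0.12 0.09 0.03]
```

View pics/c5.png

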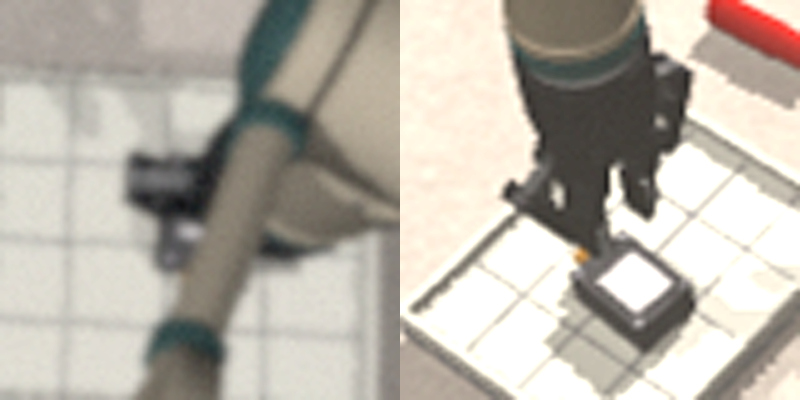

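The housing was not lifted. In the scene crop the fingertips (595,245 and 648,215) stand about 25 mm higher than the interface text implies. So the tips passed just above the housing top, and the actual reach is shorter than stated. I'll open to 72 mm and go lower in small steps, checking force.

>>> send_rows([
  {"linear": [0.001, -0.001, 0], "delta_rot": [0, 0, 0], "fingers": 0.075},
  {"linear": [0, 0, 0], "delta_rot": [0, 0, 0], "fingers": 0.075},
  {"linear": [0, 0, 0], "delta_rot": [0, 0, 0], "fingers": 0.075},
  {"linear": [0, 0, 0], "delta_rot": [0, 0, 0], "fingers": 0.075},
  {"linear": [0, 0, 0.015], "delta_rot": [0, 0, 0], "fingers": 0.075},
  {"linear": [0, 0, 0.015], "delta_rot": [0, 0, 0], "fingers": 0.075},
  {"linear": [0, 0, 0.01], "delta_rot": [0, 0, 0], "fingers": 0.075},
  {"linear": [0, 0, 0.003], "delta_rot": [0, 0, 0], "fingers": 0.075},
  {"linear": [0, 0, 0.003], "delta_rot": [0, 0, 0], "fingers": 0.075},
  {"linear": [0, 0, 0.002], "delta_rot": [0, 0, 0], "fingers": 0.075},
  {"linear": [0, 0, 0], "delta_rot": [0, 0, 0], "fingers": 0.075},
])

```text
clock: 6.68
position: [0.556, -0.2271, 0.0406]
ee_rot: [-0.001, 0.743, 0.669, -0.001]
contact_force: [-0.0, 0.3, 0.8]
width: 0.0753
```

>>> send_rows([
  {"linear": [0, 0, 0.002], "delta_rot": [0, 0, 0], "fingers": 0.075},
  {"linear": [0, 0, 0.002], "delta_rot": [0, 0, 0], "fingers": 0.075},
  {"linear": [0, 0, 0.0], "delta_rot": [0, 0, 0], "fingers": 0.075},
])

```text
clock: 6.93
position: [0.5569, -0.2276, 0.0375]
ee_rot: [-0.0, 0.743, 0.669, -0.0]
contact_force: [-0.1, -0.7, 0.9]
width: 0.0748
```

>>> send_rows([
  {"linear": [0, 0, 0.002], "delta_rot": [0, 0, 0], "fingers": 0.075},
  {"linear": [0, 0, 0.002], "delta_rot": [0, 0, 0], "fingers": 0.075},
  {"linear": [0, 0, 0.0], "delta_rot": [0, 0, 0], "fingers": 0.075},
])

```text
clock: 7.18
position: [0.5574, -0.2279, 0.034]
ee_rot: [0.001, 0.743, 0.669, -0.0]
contact_force: [-0.0, 0.2, 0.5]
width: 0.0751
```

>>> send_rows([
  {"linear": [0, 0, 0.002], "delta_rot": [0, 0, 0], "fingers": 0.075},
  {"linear": [0, 0, 0.002], "delta_rot": [0, 0, 0], "fingers": 0.075},
  {"linear": [0, 0, 0.0], "delta_rot": [0, 0, 0], "fingers": 0.075},
])

```text
clock: 7.43
position: [0.5575, -0.2279, 0.0298]
ee_rot: [0.001, 0.743, 0.669, 0.0]
contact_force: [-0.8, 0.1, -0.4]
width: 0.0749
```

Still free. I'll close here.

>>> send_rows([
  {"linear": [0, 0, 0], "delta_rot": [0, 0, 0], "fingers": 0.035},
  {"linear": [0, 0, 0], "delta_rot": [0, 0, 0], "fingers": 0.035},
  {"linear": [0, 0, 0], "delta_rot": [0, 0, 0], "fingers": 0.035},
  {"linear": [0, 0, 0], "delta_rot": [0, 0, 0], "fingers": 0.035},
  {"linear": [0, 0, 0], "delta_rot": [0, 0, 0], "fingers": 0.035},
  {"linear": [0, 0, 0], "delta_rot": [0, 0, 0], "fingers": 0.035},
], force=70)

```text
clock: 7.93
position: [0.5577, -0.2283, 0.0303]
ee_rot: [0.001, 0.743, 0.669, -0.0]
contact_force: [-0.4, 0.2, 1.2]
width: 0.0446
```

```bash
python3 -c "
from h import *
togo([.557,-.228,.030],np.radians(84))"
```

```text
t 7.93 pos [ 0.5577 -0.2283  0.0303] F [-0.4  0.2  1.2] w 0.0446
lin(now axes) [ 0.0002 -0.0007  0.0003] lin(after turn) [ 0.0002 -0.0007  0.0003] rot [0.1  0.1  0.03]
```

Gripped, with width 44.6 mm. I'll lift, then carry.

>>> send_rows([
  {"linear": [0, 0, -0.01], "delta_rot": [0, 0, 0], "fingers": 0.035},
  {"linear": [0, 0, -0.015], "delta_rot": [0, 0, 0], "fingers": 0.035},
  {"linear": [0, 0, -0.02], "delta_rot": [0, 0, 0], "fingers": 0.035},
  {"linear": [0, 0, -0.025], "delta_rot": [0, 0, 0], "fingers": 0.035},
  {"linear": [0, 0, -0.01], "delta_rot": [0, 0, 0], "fingers": 0.035},
  {"linear": [0, 0, 0], "delta_rot": [0, 0, 0], "fingers": 0.035},
  {"linear": [0, 0, 0], "delta_rot": [0, 0, 0], "fingers": 0.035},
])

```text
clock: 8.52
position: [0.5551, -0.2263, 0.1133]
ee_rot: [-0.003, 0.743, 0.669, -0.001]
contact_force: [0.5, -0.5, -2.0]
width: 0.0444
```

```bash
python3 -c "
from h import *
togo([.4436,.1975,.07],np.radians(101.17))"
```

```text
t 8.52 pos [ 0.5551 -0.2263  0.1133] F [ 0.5 -0.5 -2. ] w 0.0444
lin(now axes) [ 0.4099 -0.1547  0.0449] lin(after turn) [ 0.4374 -0.0273  0.0433] rot [ -0.29  -0.16 -17.14]
```

>>> send_rows([
  {"linear": [0, 0, 0], "delta_rot": [0, 0, -5.7], "fingers": 0.035},
  {"linear": [0, 0, 0], "delta_rot": [0, 0, -5.7], "fingers": 0.035},
  {"linear": [0, 0, 0], "delta_rot": [0, 0, -5.7], "fingers": 0.035},
  {"linear": [0.02, -0.001, 0], "delta_rot": [0, 0, 0], "fingers": 0.035},
  {"linear": [0.03, -0.002, 0], "delta_rot": [0, 0, 0], "fingers": 0.035},
  {"linear": [0.03, -0.002, 0], "delta_rot": [0, 0, 0], "fingers": 0.035},
  {"linear": [0.03, -0.002, 0], "delta_rot": [0, 0, 0], "fingers": 0.035},
  {"linear": [0.03, -0.002, 0], "delta_rot": [0, 0, 0], "fingers": 0.035},
  {"linear": [0.03, -0.002, 0], "delta_rot": [0, 0, 0], "fingers": 0.035},
  {"linear": [0.03, -0.002, 0], "delta_rot": [0, 0, 0], "fingers": 0.035},
  {"linear": [0.03, -0.002, 0], "delta_rot": [0, 0, 0], "fingers": 0.035},
  {"linear": [0.03, -0.002, 0], "delta_rot": [0, 0, 0], "fingers": 0.035},
])

```text
clock: 9.52
position: [0.4766, 0.0299, 0.1034]
ee_rot: [-0.01, 0.633, 0.774, -0.005]
contact_force: [0.7, 0.8, -2.9]
width: 0.0446
```

>>> send_rows([
  {"linear": [0.03, -0.002, 0], "delta_rot": [0, 0, 0], "fingers": 0.035},
  {"linear": [0.03, -0.002, 0], "delta_rot": [0, 0, 0], "fingers": 0.035},
  {"linear": [0.02, -0.001, 0], "delta_rot": [0, 0, 0], "fingers": 0.035},
  {"linear": [0.01, -0.001, 0], "delta_rot": [0, 0, 0], "fingers": 0.035},
  {"linear": [0, 0, 0], "delta_rot": [0, 0, 0], "fingers": 0.035},
  {"linear": [0, 0, 0], "delta_rot": [0, 0, 0], "fingers": 0.035},
])

```text
clock: 10.02
position: [0.4429, 0.1263, 0.0996]
ee_rot: [-0.016, 0.631, 0.776, -0.008]
contact_force: [-0.1, -0.8, -2.4]
width: 0.0441
```

```bash
python3 -c "
from h import *
togo([.4436,.1975,.06],np.radians(101.17))"
```

```text
t 10.02 pos [0.4429 0.1263 0.0996] F [-0.1 -0.8 -2.4] w 0.0441
lin(now axes) [0.069  0.0165 0.0401] lin(after turn) [0.0697 0.0144 0.0396] rot [-1.88 -0.8   0.61]
```

>>> send_rows([
  {"linear": [0.01, 0.004, 0], "delta_rot": [-1.9, -0.8, 0.6], "fingers": 0.035},
  {"linear": [0.02, 0.004, 0], "delta_rot": [0, 0, 0], "fingers": 0.035},
  {"linear": [0.02, 0.004, 0], "delta_rot": [0, 0, 0], "fingers": 0.035},
  {"linear": [0.01, 0.002, 0.01], "delta_rot": [0, 0, 0], "fingers": 0.035},
  {"linear": [0, 0, 0.01], "delta_rot": [0, 0, 0], "fingers": 0.035},
  {"linear": [0, 0, 0], "delta_rot": [0, 0, 0], "fingers": 0.035},
  {"linear": [0, 0, 0], "delta_rot": [0, 0, 0], "fingers": 0.035},
])

```text
clock: 10.6
position: [0.4465, 0.1837, 0.0749]
ee_rot: [0.001, 0.637, 0.771, -0.002]
contact_force: [0.2, -0.0, -1.1]
width: 0.0444
```

```bash
python3 -c "
from h import *
togo([.4436,.1975,.04],np.radians(101.17))"
```

```text
t 10.6 pos [0.4465 0.1837 0.0749] F [ 0.2 -0.  -1.1] w 0.0444
lin(now axes) [ 0.0143 -0.0001  0.0349] lin(after turn) [ 0.0141 -0.0001  0.0349] rot [-0.14  0.28 -0.31]
```

>>> send_rows([
  {"linear": [0.008, 0, 0.01], "delta_rot": [-0.1, 0.3, -0.3], "fingers": 0.035},
  {"linear": [0.006, 0, 0.015], "delta_rot": [0, 0, 0], "fingers": 0.035},
  {"linear": [0, 0, 0.01], "delta_rot": [0, 0, 0], "fingers": 0.035},
  {"linear": [0, 0, 0], "delta_rot": [0, 0, 0], "fingers": 0.035},
  {"linear": [0, 0, 0], "delta_rot": [0, 0, 0], "fingers": 0.035},
])

```text
clock: 11.02
position: [0.4455, 0.1936, 0.0384]
ee_rot: [0.0, 0.637, 0.771, -0.001]
contact_force: [0.7, -0.3, -1.7]
width: 0.0443
```

Run:
```python
from h import *
togo([.4436,.1975,.0225],np.radians(101.17))
o=[]
for n,c in(("top",(195,205)),("scene",(270,110))):
    a=save(n,n+'4')[c[1]:c[1]+90,c[0]:c[0]+95,::-1]
    a=cv2.resize(a,None,fx=4.2,fy=6,interpolation=cv2.INTER_CUBIC) if 0 else cv2.resize(a,None,fx=4.2,fy=4.2,interpolation=cv2.INTER_CUBIC);o.append(cv2.convertScaleAbs(a,alpha=2 if n=="scene" else 1.3))
cv2.imwrite('pics/c6.png',np.hstack(o))
```

```text
t 11.02 pos [0.4455 0.1936 0.0384] F [ 0.7 -0.3 -1.7] w 0.0443
lin(now axes) [ 0.0042 -0.0011  0.0159] lin(after turn) [ 0.0042 -0.0011  0.0159] rot [-0.06  0.09 -0.25]
```

View pics/c6.png

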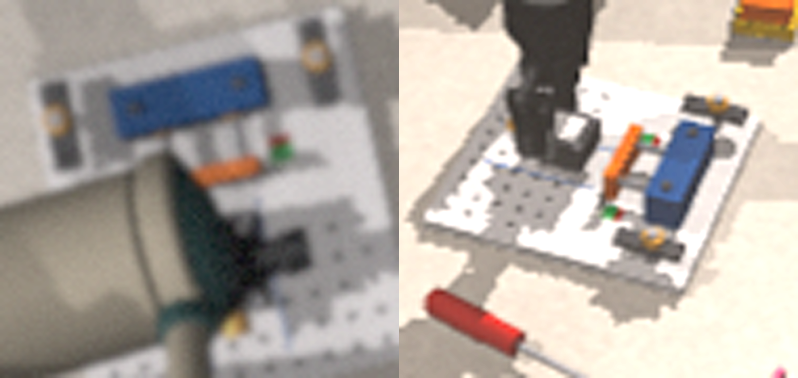

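The scene crop shows the housing held flat over the lane with its flat end facing the orange stop and a gap to it. In the top crop the connector is at (235,325). I'll correct sideways and set it down.

>>> send_rows([
  {"linear": [0.004, -0.001, 0.006], "delta_rot": [0, 0, -0.25], "fingers": 0.035},
  {"linear": [0, 0, 0.005], "delta_rot": [0, 0, 0], "fingers": 0.035},
  {"linear": [0, 0, 0.001], "delta_rot": [0, 0, 0], "fingers": 0.035},
  {"linear": [0, 0, 0], "delta_rot": [0, 0, 0], "fingers": 0.035},
])

```text
clock: 11.45
position: [0.4456, 0.1975, 0.0277]
ee_rot: [0.002, 0.635, 0.772, 0.001]
contact_force: [0.0, -1.1, -1.4]
width: 0.0446
```

Run:
```python
from h import *
p0=[.4799,.2047,.195]
u=np.array([[195+(235.5)/4.2-.5,205+325.5/4.2-.5]])
w=ray("top",u,.042)[0]; d=w[:2]-p0[:2]; c,s=np.cos(.195),np.sin(.195); print("conn fixture frame at pic4:",c*d[0]+s*d[1],-s*d[0]+c*d[1])
d=np.array([.4455,.1936])-p0[:2]; print("tcp then",c*d[0]+s*d[1],-s*d[0]+c*d[1])
togo([.4436,.1975,.0225],np.radians(101.17))
```

```text
conn fixture frame at pic4: -0.07177378063152566 0.00020693044710610835
tcp then -0.03589884837058832 -0.004224060329292994
t 11.45 pos [0.4456 0.1975 0.0277] F [ 0.  -1.1 -1.4] w 0.0446
lin(now axes) [ 0.0004 -0.002   0.0052] lin(after turn) [ 0.0003 -0.002   0.0052] rot [ 0.24  0.07 -0.04]
```

The connector's pixel position puts the housing about 4 mm to +y of where the TCP reading says. I'll check with model overlays in both cameras.

```bash
cat > ov.py <<'E'
from h import *
import sys
tag=sys.argv[1]; z0=float(sys.argv[2]); dx=float(sys.argv[3]); p0=[.4799,.2047,.195]
s=manip.get_state(); t=s["position"]; c,sn=np.cos(.195),np.sin(.195)
e=np.array([c,sn]); l=np.array([-sn,c]); d=t[:2]-p0[:2]; print("tcp fixture x,y",d@e,d@l)
o=[]
for n,cc in(("top",(205,220)),("scene",(280,120))):
    im=save(n,n+tag)
    if n=="top":
        hsv=cv2.cvtColor(im,cv2.COLOR_RGB2HSV).astype(int); m=(hsv[...,0]>8)&(hsv[...,0]<28)&(hsv[...,1]>90)
        m[:265]=0;m[310:]=0;m[:,:220]=0;m[:,290:]=0; y,x=np.nonzero(m); wt=hsv[...,1][m]
        if len(x):
            w=ray("top",[[np.average(x,weights=wt),np.average(y,weights=wt)]],z0+.016)[0,:2]-p0[:2]; print("conn",len(x),w@e,w@l,x.min(),x.max(),y.min(),y.max())
    a=cv2.convertScaleAbs(im[cc[1]:cc[1]+80,cc[0]:cc[0]+66,::-1],alpha=2 if n=="scene" else 1.3)
    a=cv2.resize(a,None,fx=6,fy=6,interpolation=cv2.INTER_CUBIC)
    def L(P,col,cl=False): cv2.polylines(a,[((proj(n,P)-cc+.5)*6).round().astype(int).reshape(-1,1,2)],cl,col,1)
    for y in(-.0255,.0255): L(X(p0,[[-.09,y,.012],[.008,y,.012]]),(255,0,255))
    L(X(p0,[[.02,.035,.0415],[.02,-.035,.0415]]),(255,255,0))
    b=hpts(z0)[0]; q=[t[0]+dx*e[0],t[1]+dx*e[1],.195]
    L(X(q,[b[1],b[3],b[7],b[5]]),(0,255,0),True)
    L(X(q,[b[0],b[4],b[5],b[1]]),(0,255,0),True)
    o.append(a)
cv2.imwrite(f'pics/ov{tag}.png',np.hstack(o))
E
python3 ov.py A 0.0174 0.003
```

```text
tcp fixture x,y -0.03499883858614187 -0.00037955194913021507
conn 22 -0.06908296328833897 0.0036827019086065043 247 252 279 283
```

View pics/ovA.png

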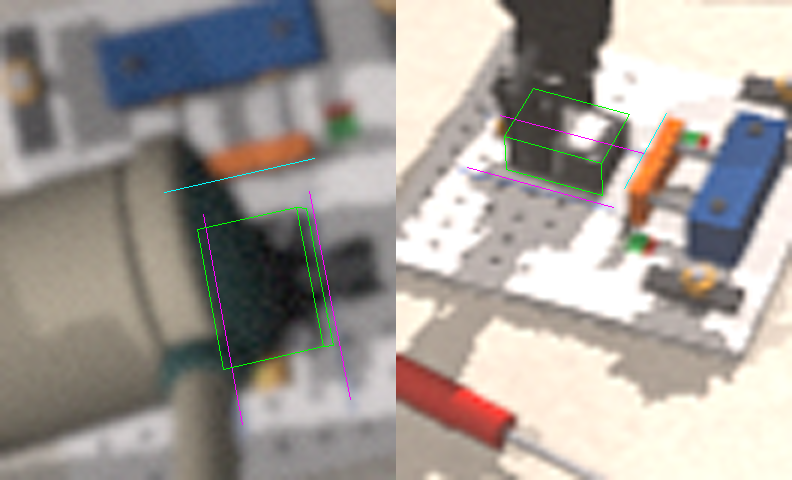

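Run:
```python
from h import *
np.set_printoptions(precision=4,suppress=True)
p0=[.4799,.2047,.195];c,s=np.cos(.195),np.sin(.195)
def fx(w): d=w[:,:2]-p0[:2]; return np.c_[d@[c,s],d@[-s,c]]
im=cv2.imread("pics/sceneA.png"); g=im.max(2).astype(int); 
print(g[134:156,296:322])
# panel centroid scene
m=np.zeros(g.shape,bool); m[135:150,305:318]=1; 
print(fx(ray("scene",[[311.2,141.7]],.0454)))
# fixture features in the scene: stop and spring block top corners predicted, to see camera agreement
for n in("scene","top"):
    d=manip.masks_of("stop",n); print(n,[(round(k["p"],2),k["extent"]) for k in d[:2]])
    sp=proj(n,X(p0,[[x,y,z] for x in(.02,.032) for y in(-.035,.035) for z in(.012,.0415)])); print(sp.min(0),sp.max(0))
```

```text
[[ 44  36  47  52  45  35  34  32  31  31  30  32  32  32  32  32  46 120
  143 140 141 142 142 141 143 142]
 [ 45  32  39  45  42  36  33  35  35  33  33  32  33  33  32  31  33 118
  145 142 134 132 139 141 142 142]
 [ 67  33  34  37  35  34  32  32  39  40  33  34  34  33  32  31  29 116
  144 142 113 109 135 142 143 143]
 [ 74  44  34  37  35  33  31  30  48  46  35  38  49  47  40  36  34 106
  138 142 143 143 144 143 143 144]
 [ 85  59  30  33  34  32  31  32  38  38  33  48  76  75  64  66  72  71
   93 122 134 138 142 144 144 143]
 [103  76  30  32  34  33  33  31  33  34  32  46  83  94 102 121 129 108
   88  64  78  97 122 141 145 144]
 [125  77  36  31  34  32  34  33  32  33  32  46  81  91 126 146 145 147
  143  98  59  55  64 118 140 139]
 [108  67  43  32  36  35  33  33  33  32  31  48  80 101 127 142 142 142
  106  60  55  43  57 107 124 122]
 [ 95  68  49  31  34  34  34  32  31  32  37  55  81 128 144 142 141 124
   82  53  49  35  59 108 124 122]
 [118 102  70  34  36  37  33  34  33  35  47  62  81 121 139 141 127  89
   53  49  42  32  58 108 124 126]
 [138 141 
[... 824 characters left out ...]
38
   48 104 126 124 124 123 127 118]
 [ 91  92  91  91  91  86  66  68  80  79  81  79  73  72  71  68  57  52
   74 111 123 123 103  84  94  83]
 [ 87  93  92  92  92  92  93  92  93  93  85  58  70  77  70  68  69  77
  107 123 123 124 102  74  71  65]
 [ 77  93  92  92  90  91  92  92  92  92  84  73  85  93  94  84  79 108
  117 119 118 125 102  75  72  65]
 [ 84  93  93  90  80  86  92  92  92  92  93  93  92  92  90  90  97 130
  135 111 113 119  90  70  74  60]]
[[-0.0179 -0.0028]]
scene [(0.68, [210.4, 196.7, 307.1, 278.5]), (0.42, [319.1, 141.6, 331.5, 153.8])]
[317.5257 138.383 ] [327.5179 157.3944]
top [(0.43, [231.4, 233.1, 255.6, 251.8])]
[231.0085 241.5682] [258.5432 251.7926]
```

Both cameras put the housing 2–4 mm to +y of the lane centre. In the scene view the gap to the near lane line is about 4.5 mm instead of 2.5. I'll shift it 3 mm back and set it down.

>>> send_rows([
  {"linear": [-0.003, 0, 0.001], "delta_rot": [0.2, 0, 0], "fingers": 0.035},
  {"linear": [0, 0, 0.002], "delta_rot": [0, 0, 0], "fingers": 0.035},
  {"linear": [0, 0, 0.001], "delta_rot": [0, 0, 0], "fingers": 0.035},
  {"linear": [0, 0, 0], "delta_rot": [0, 0, 0], "fingers": 0.035},
])

```text
clock: 11.98
position: [0.447, 0.1944, 0.0242]
ee_rot: [0.001, 0.635, 0.772, 0.0]
contact_force: [0.3, 0.0, -1.6]
width: 0.0445
```

>>> send_rows([
  {"linear": [0, 0, 0.001], "delta_rot": [0, 0, 0], "fingers": 0.035},
  {"linear": [0, 0, 0.0], "delta_rot": [0, 0, 0], "fingers": 0.035},
])

```text
clock: 12.15
position: [0.447, 0.1943, 0.023]
ee_rot: [0.001, 0.635, 0.772, 0.0]
contact_force: [0.1, 0.5, -2.8]
width: 0.0444
```

```bash
python3 -c "
from h import *
togo([.4436+.0006,.1975-.003,.0222],np.radians(101.17))"
```

```text
t 12.15 pos [0.447  0.1943 0.023 ] F [ 0.1  0.5 -2.8] w 0.0444
lin(now axes) [ 0.0007 -0.0027  0.0008] lin(after turn) [ 0.0007 -0.0027  0.0008] rot [ 0.11  0.07 -0.05]
```

>>> send_rows([
  {"linear": [0, 0, 0.001], "delta_rot": [0, 0, 0], "fingers": 0.035},
  {"linear": [0, 0, 0.0005], "delta_rot": [0, 0, 0], "fingers": 0.035},
])

```text
clock: 12.32
position: [0.4472, 0.1944, 0.0223]
ee_rot: [0.001, 0.635, 0.772, 0.0]
contact_force: [-1.5, -1.0, 7.1]
width: 0.0446
```

>>> send_rows([
  {"linear": [0, 0, 0.001], "delta_rot": [0, 0, 0], "fingers": 0.035},
  {"linear": [0, 0, 0.0], "delta_rot": [0, 0, 0], "fingers": 0.035},
])

```text
clock: 12.48
position: [0.4473, 0.1944, 0.0227]
ee_rot: [0.001, 0.635, 0.772, 0.001]
contact_force: [0.4, -0.1, -1.4]
width: 0.0444
```

Contact came at z ≈ 0.0225, as predicted. Now a lateral check on the plate.

```bash
python3 ov.py B 0.012 0.003
python3 - <<'E'
from h import *
a=cv2.imread("pics/sceneB.png")[132:162,290:336]; b=cv2.imread("pics/topB.png")[232:292,225:275]
a=cv2.convertScaleAbs(cv2.resize(a,None,fx=10,fy=10,interpolation=cv2.INTER_CUBIC),alpha=1.7)
b=cv2.convertScaleAbs(cv2.resize(b,None,fx=6.5,fy=6.5,interpolation=cv2.INTER_CUBIC),alpha=1.4)
o=np.zeros((400,790,3),np.uint8);o[:300,:460]=a;o[:390,463:788]=b;cv2.imwrite("pics/z.png",o)
g=cv2.imread("pics/sceneB.png").astype(int); print((g[146:158,296:314,0]-g[146:158,296:314,2])); print(g[146:158,296:314].max(2))
E
```

```text
tcp fixture x,y -0.03397459638081467 -0.0037387749300946006
conn 21 -0.06783904136639533 0.00026091863613642886 249 253 278 282
[[ -8  -7  -5  -4  -4  -5  -4  -5  -4  -4  -5  -3  -5  -5  -6  -7  -7  -4]
 [ -7  -7  -4  -4  -5  -5  -4  -5  -5  -5  -4  -3  -4  -4  -3  -3  -4  -4]
 [ -5  -7  -6  -4  -5  -5  -4  -4  -5  -3  -5  -4  -5  -4  -5  -5  -5  -4]
 [ -1  -5  -1   2  -3  -5  -4  -5  -5  -4  -4  -5  -5  -5  -4  -5  -4  -5]
 [  0   9  14   8   2   2   2  -1  -4  -4  -4  -4  -5  -5  -4  -4  -4  -4]
 [ -7  -7  -8  -8  -2  11  10   6   2   0  -2  -4  -5  -4  -6  -4  -4  -4]
 [ -7  -6  -6  -8  -6  -7  -6   0   4   5   3   2  -3  -4  -2  -4  -6  -4]
 [ -6  -7  -7  -6  -6  -6  -7  -7  -7  -7  -7  -3  -5   0   3  -1  -5  -3]
 [ -7  -6  -6  -6  -6  -6  -6  -6  -7  -6  -6  -6  -6  -6  -6  -3  -3  -4]
 [ -6  -6  -6  -7  -5  -6  -7  -7  -7  -6  -7  -7  -7  -7  -7  -8  -7  -8]
 [ -6  -7  -7  -6  -5  -6  -7  -7  -7  -6  -7  -6  -6  -6  -6  -7  -6  -9]
 [ -7  -6  -7  -7  -6  -7  -7  -8  -7  -5  -6  -7  -7  -6  -6  -7  -9 -10]]
[[108  90  66  37  40  39  34  36  33  34  48  46  54  66  84 108  90  55]
 [ 88  92  66  37  39  39  36  33  34  33  50  49  44  48  47  49  59  60]
 [ 88  94  67  37  39  41  38  34  33  33  50  50  40  36  40  44  64  69]
 [ 83  87  63  44  42  42  36  35  36  32  48  50  40  38  37  38  37  39]
 [ 78  66  71  75  64  52  46  43  40  36  48  47  39  38  39  39  37  37]
 [ 86  70  85  94  87  80  69  56  52  46  42  42  37  37  38  39  38  37]
 [112  91  91  92  91  87  67  69  84  71  60  48  41  42  37  39  39  35]
 [ 86  92  93  91  93  93  93  93  93  94  87  59  56  57  51  45  45  37]
 [ 77  92  92  91  91  91  92  92  92  92  85  74  76  79  79  74  68  69]
 [ 84  92  93  90  79  85  93  92  92  93  93  94  93  92  92  92  91 112]
 [ 91  93  93  80  70  84  93  93  91  86  88  92  92  93  91  89  97 118]
 [ 91  91  92  93  92  92  92  94  87  65  79  93  93  92  90  98 130 144]]
```

View pics/z.png

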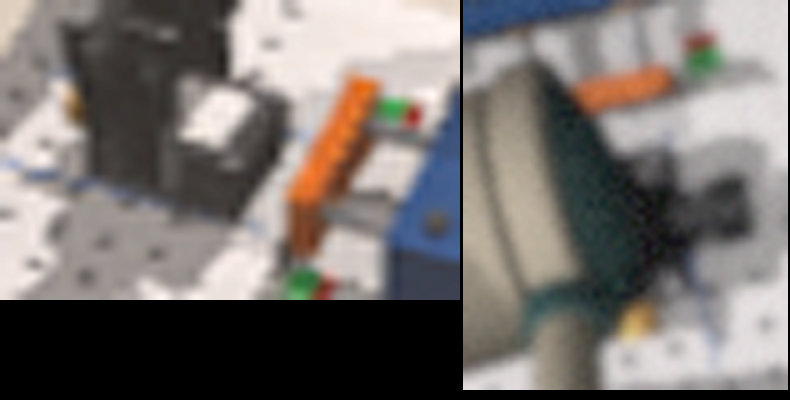

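The blue line and the housing's lower edge nearly meet at scene crop (200,205), so the scene view says about 1.5 mm to −y. In the top crop the connector at (638,320) gives 0 to −0.8 mm. I'll add +1 mm and advance slowly toward the stop.

>>> send_rows([
  {"linear": [0.001, 0.002, 0], "delta_rot": [0, 0, 0], "fingers": 0.035},
  {"linear": [0, 0.002, 0], "delta_rot": [0, 0, 0], "fingers": 0.035},
  {"linear": [0, 0.002, 0], "delta_rot": [0, 0, 0], "fingers": 0.035},
  {"linear": [0, 0.002, 0], "delta_rot": [0, 0, 0], "fingers": 0.035},
  {"linear": [0, 0, 0], "delta_rot": [0, 0, 0], "fingers": 0.035},
])

```text
clock: 13.0
position: [0.4503, 0.1961, 0.0224]
ee_rot: [-0.002, 0.635, 0.772, -0.004]
contact_force: [0.4, -0.8, 0.1]
width: 0.0443
```

```bash
cat >> h.py <<'E'
def st():
    s=manip.get_state(); p0=[.4799,.2047];c,n=np.cos(.195),np.sin(.195);d=s["position"][:2]-p0;f=s["contact_force"]
    print("fixture x,y,z mm",(d@[c,n]*1e3).round(2),(d@[-n,c]*1e3).round(2),(s["position"][2]*1e3).round(2),"F along,lat,z",(f[:2]@[c,n]).round(1),(f[:2]@[-n,c]).round(1),f[2].round(1))
    togo(s["position"],np.radians(101.17))
E
python3 -c "
from h import *
st()"
```

```text
fixture x,y,z mm -30.7 -2.72 22.44 F along,lat,z 0.2 -0.9 0.1
t 13.0 pos [0.4503 0.1961 0.0224] F [ 0.4 -0.8  0.1] w 0.0443
lin(now axes) [0. 0. 0.] lin(after turn) [0. 0. 0.] rot [-0.46  0.12 -0.02]
```

>>> send_rows([
  {"linear": [0, 0.002, 0], "delta_rot": [-0.4, 0, 0], "fingers": 0.035},
  {"linear": [0, 0.002, 0], "delta_rot": [0, 0, 0], "fingers": 0.035},
  {"linear": [0, 0.002, 0], "delta_rot": [0, 0, 0], "fingers": 0.035},
  {"linear": [0, 0.002, 0], "delta_rot": [0, 0, 0], "fingers": 0.035},
  {"linear": [0, 0.002, 0], "delta_rot": [0, 0, 0], "fingers": 0.035},
])

```text
clock: 13.42
position: [0.4564, 0.1974, 0.0224]
ee_rot: [-0.002, 0.635, 0.772, -0.004]
contact_force: [-4.6, -1.2, 4.6]
width: 0.0444
```

```bash
python3 -c "
from h import *
st()"
```

```text
fixture x,y,z mm -24.5 -2.6 22.36 F along,lat,z -4.7 -0.3 4.6
t 13.42 pos [0.4564 0.1974 0.0224] F [-4.6 -1.2  4.6] w 0.0444
lin(now axes) [0. 0. 0.] lin(after turn) [0. 0. 0.] rot [-0.54  0.12 -0.03]
```

>>> send_rows([
  {"linear": [0, 0.001, -0.0005], "delta_rot": [-0.5, 0, 0], "fingers": 0.035},
  {"linear": [0, 0.001, 0], "delta_rot": [-0.3, 0, 0], "fingers": 0.035},
  {"linear": [0, 0, 0], "delta_rot": [0, 0, 0], "fingers": 0.035},
])

```text
clock: 13.67
position: [0.4612, 0.1985, 0.0225]
ee_rot: [0.004, 0.635, 0.772, 0.003]
contact_force: [-1.3, -0.2, -1.8]
width: 0.0443
```

```bash
python3 -c "
from h import *
st()"
```

```text
fixture x,y,z mm -19.58 -2.5 22.5 F along,lat,z -1.3 0.1 -1.8
t 13.67 pos [0.4612 0.1985 0.0225] F [-1.3 -0.2 -1.8] w 0.0443
lin(now axes) [0. 0. 0.] lin(after turn) [0. 0. 0.] rot [ 0.59  0.1  -0.03]
```

>>> send_rows([
  {"linear": [0, 0.001, 0], "delta_rot": [0.5, 0, 0], "fingers": 0.035},
  {"linear": [0, 0.001, 0], "delta_rot": [0, 0, 0], "fingers": 0.035},
  {"linear": [0, 0.001, 0], "delta_rot": [0, 0, 0], "fingers": 0.035},
])

```text
clock: 13.92
position: [0.4636, 0.1989, 0.0223]
ee_rot: [0.0, 0.635, 0.772, -0.001]
contact_force: [-4.3, -0.7, 4.2]
width: 0.0448
```

```bash
python3 -c "
from h import *
st()"
```

```text
fixture x,y,z mm -17.14 -2.5 22.3 F along,lat,z -4.3 0.2 4.2
t 13.92 pos [0.4636 0.1989 0.0223] F [-4.3 -0.7  4.2] w 0.0448
lin(now axes) [0. 0. 0.] lin(after turn) [0. 0. 0.] rot [-0.06  0.1  -0.04]
```

>>> send_rows([
  {"linear": [0, 0.0015, 0], "delta_rot": [0, 0, 0], "fingers": 0.035},
  {"linear": [0, 0.0015, 0], "delta_rot": [0, 0, 0], "fingers": 0.035},
  {"linear": [0, 0.0015, 0], "delta_rot": [0, 0, 0], "fingers": 0.035},
  {"linear": [0, 0, 0], "delta_rot": [0, 0, 0], "fingers": 0.035},
])

```text
clock: 14.25
position: [0.4651, 0.1992, 0.0224]
ee_rot: [-0.002, 0.635, 0.772, -0.004]
contact_force: [-0.7, -0.0, 1.3]
width: 0.0444
```

```bash
python3 -c "
from h import *
st()"
```

```text
fixture x,y,z mm -15.54 -2.53 22.39 F along,lat,z -0.7 0.1 1.3
t 14.25 pos [0.4651 0.1992 0.0224] F [-0.7 -0.   1.3] w 0.0444
lin(now axes) [0. 0. 0.] lin(after turn) [0. 0. 0.] rot [-0.45  0.12 -0.02]
```

>>> send_rows([
  {"linear": [0, 0.002, 0], "delta_rot": [-0.3, 0, 0], "fingers": 0.035},
  {"linear": [0, 0.002, 0], "delta_rot": [0, 0, 0], "fingers": 0.035},
  {"linear": [0, 0.002, 0], "delta_rot": [0, 0, 0], "fingers": 0.035},
])

```text
clock: 14.5
position: [0.4655, 0.1992, 0.0223]
ee_rot: [-0.003, 0.635, 0.773, -0.006]
contact_force: [-7.6, -1.6, 6.4]
width: 0.0442
```

```bash
python3 -c "
from h import *
st()"
```

```text
fixture x,y,z mm -15.19 -2.56 22.32 F along,lat,z -7.7 -0.1 6.4
t 14.5 pos [0.4655 0.1992 0.0223] F [-7.6 -1.6  6.4] w 0.0442
lin(now axes) [0. 0. 0.] lin(after turn) [0. 0. 0.] rot [-0.78  0.15 -0.  ]
```

>>> send_rows([
  {"linear": [0, 0.001, -0.0005], "delta_rot": [-0.6, 0, 0], "fingers": 0.035},
  {"linear": [0, 0.001, 0], "delta_rot": [-0.3, 0, 0], "fingers": 0.035},
])

```text
clock: 14.67
position: [0.4659, 0.1993, 0.0223]
ee_rot: [0.001, 0.635, 0.773, -0.001]
contact_force: [-5.2, -0.7, 4.5]
width: 0.0444
```

```bash
python3 -c "
from h import *
st()"
```

```text
fixture x,y,z mm -14.79 -2.56 22.25 F along,lat,z -5.2 0.3 4.5
t 14.67 pos [0.4659 0.1993 0.0223] F [-5.2 -0.7  4.5] w 0.0444
lin(now axes) [0. 0. 0.] lin(after turn) [0. 0. 0.] rot [-0.04  0.16  0.02]
```

>>> send_rows([
  {"linear": [0, 0.002, -0.0005], "delta_rot": [-0.1, 0, 0], "fingers": 0.035},
  {"linear": [0, 0.002, -0.0002], "delta_rot": [-0.2, 0, 0], "fingers": 0.035},
  {"linear": [0, 0.002, -0.0002], "delta_rot": [-0.2, 0, 0], "fingers": 0.035},
])

```text
clock: 14.92
position: [0.4675, 0.1997, 0.0223]
ee_rot: [0.001, 0.635, 0.773, -0.001]
contact_force: [-8.1, -0.4, 7.0]
width: 0.0447
```

```bash
python3 -c "
from h import *
st()"
```

```text
fixture x,y,z mm -13.09 -2.56 22.26 F along,lat,z -8.1 1.2 7.0
t 14.92 pos [0.4675 0.1997 0.0223] F [-8.1 -0.4  7. ] w 0.0447
lin(now axes) [0. 0. 0.] lin(after turn) [0. 0. 0.] rot [-0.03  0.17  0.04]
```

>>> send_rows([
  {"linear": [0, 0.002, -0.001], "delta_rot": [-0.2, 0, 0], "fingers": 0.035},
  {"linear": [0, 0.002, -0.0005], "delta_rot": [-0.2, 0, 0], "fingers": 0.035},
  {"linear": [0, 0.002, -0.0005], "delta_rot": [-0.2, 0, 0], "fingers": 0.035},
])

```text
clock: 15.17
position: [0.4696, 0.2001, 0.0224]
ee_rot: [0.002, 0.634, 0.773, -0.0]
contact_force: [-5.8, -0.3, -1.0]
width: 0.0447
```

```bash
python3 -c "
from h import *
st()"
```

```text
fixture x,y,z mm -10.96 -2.56 22.38 F along,lat,z -5.7 0.8 -1.0
t 15.17 pos [0.4696 0.2001 0.0224] F [-5.8 -0.3 -1. ] w 0.0447
lin(now axes) [0. 0. 0.] lin(after turn) [0. 0. 0.] rot [0.08 0.19 0.06]
```

Now F ≈ 5.7 N with hardly any load on the plate, so the stop is about 5 mm in. I'll keep pushing gently.

>>> send_rows([
  {"linear": [0, 0.0025, -0.0003], "delta_rot": [-0.2, 0, 0], "fingers": 0.035},
  {"linear": [0, 0.0025, -0.0003], "delta_rot": [-0.2, 0, 0], "fingers": 0.035},
  {"linear": [0, 0.0025, -0.0003], "delta_rot": [-0.2, 0, 0], "fingers": 0.035},
])

```text
clock: 15.42
position: [0.4713, 0.2004, 0.0223]
ee_rot: [0.001, 0.634, 0.773, -0.001]
contact_force: [-7.1, -0.6, 2.1]
width: 0.0443
```

```bash
python3 -c "
from h import *
st()"
```

```text
fixture x,y,z mm -9.22 -2.53 22.29 F along,lat,z -7.1 0.7 2.1
t 15.42 pos [0.4713 0.2004 0.0223] F [-7.1 -0.6  2.1] w 0.0443
lin(now axes) [0. 0. 0.] lin(after turn) [0. 0. 0.] rot [-0.03  0.21  0.1 ]
```

>>> send_rows([
  {"linear": [0, 0.003, -0.0006], "delta_rot": [-0.3, 0, 0], "fingers": 0.035},
  {"linear": [0, 0.003, -0.0004], "delta_rot": [-0.2, 0.1, 0.1], "fingers": 0.035},
  {"linear": [0, 0.003, -0.0004], "delta_rot": [-0.2, 0, 0], "fingers": 0.035},
  {"linear": [0, 0.003, -0.0004], "delta_rot": [-0.2, 0, 0], "fingers": 0.035},
])

```text
clock: 15.75
position: [0.4726, 0.2007, 0.0223]
ee_rot: [-0.001, 0.634, 0.773, -0.004]
contact_force: [-10.1, -1.1, 4.2]
width: 0.0444
```

```bash
python3 -c "
from h import *
st()"
```

```text
fixture x,y,z mm -7.92 -2.5 22.28 F along,lat,z -10.2 0.9 4.2
t 15.75 pos [0.4726 0.2007 0.0223] F [-10.1  -1.1   4.2] w 0.0444
lin(now axes) [0. 0. 0.] lin(after turn) [0. 0. 0.] rot [-0.42  0.15  0.07]
```

>>> send_rows([
  {"linear": [0, 0.003, -0.0008], "delta_rot": [-0.4, 0.1, 0], "fingers": 0.035},
  {"linear": [0, 0.003, -0.0006], "delta_rot": [-0.3, 0, 0], "fingers": 0.035},
  {"linear": [0, 0.003, -0.0005], "delta_rot": [-0.2, 0, 0], "fingers": 0.035},
])

```text
clock: 16.0
position: [0.4729, 0.2007, 0.0224]
ee_rot: [-0.002, 0.634, 0.773, -0.004]
contact_force: [-8.7, -1.3, 3.3]
width: 0.0449
```

```bash
python3 -c "
from h import *
st()"
```

```text
fixture x,y,z mm -7.63 -2.52 22.37 F along,lat,z -8.8 0.4 3.3
t 16.0 pos [0.4729 0.2007 0.0224] F [-8.7 -1.3  3.3] w 0.0449
lin(now axes) [0. 0. 0.] lin(after turn) [0. 0. 0.] rot [-0.55  0.09  0.12]
```

>>> send_rows([
  {"linear": [0, 0.004, -0.001], "delta_rot": [-0.6, 0.1, 0.1], "fingers": 0.035},
  {"linear": [0, 0.004, -0.0006], "delta_rot": [-0.4, 0, 0], "fingers": 0.035},
  {"linear": [0, 0.004, -0.0006], "delta_rot": [-0.4, 0, 0], "fingers": 0.035},
])

```text
clock: 16.25
position: [0.4735, 0.2009, 0.0223]
ee_rot: [-0.003, 0.634, 0.773, -0.003]
contact_force: [-11.5, -1.0, 7.2]
width: 0.0446
```

```bash
python3 -c "
from h import *
st()"
```

```text
fixture x,y,z mm -6.99 -2.47 22.34 F along,lat,z -11.4 1.2 7.2
t 16.25 pos [0.4735 0.2009 0.0223] F [-11.5  -1.    7.2] w 0.0446
lin(now axes) [0. 0. 0.] lin(after turn) [0. 0. 0.] rot [-0.49  0.03  0.07]
```

>>> send_rows([
  {"linear": [0, 0.004, -0.0018], "delta_rot": [-0.5, 0, 0], "fingers": 0.035},
  {"linear": [0, 0.004, -0.001], "delta_rot": [-0.5, 0, 0], "fingers": 0.035},
  {"linear": [0, 0.004, -0.001], "delta_rot": [-0.4, 0, 0], "fingers": 0.035},
])

```text
clock: 16.5
position: [0.4741, 0.201, 0.0225]
ee_rot: [-0.002, 0.634, 0.773, -0.003]
contact_force: [-8.7, -1.0, 0.2]
width: 0.0443
```

```bash
python3 -c "
from h import *
st()"
```

```text
fixture x,y,z mm -6.42 -2.55 22.52 F along,lat,z -8.7 0.7 0.2
t 16.5 pos [0.4741 0.201  0.0225] F [-8.7 -1.   0.2] w 0.0443
lin(now axes) [0. 0. 0.] lin(after turn) [0. 0. 0.] rot [-0.44  0.08  0.15]
```

>>> send_rows([
  {"linear": [0, 0.0045, -0.0008], "delta_rot": [-0.8, 0, 0.1], "fingers": 0.035},
  {"linear": [0, 0.0045, -0.0008], "delta_rot": [-0.7, 0, 0], "fingers": 0.035},
  {"linear": [0, 0.0045, -0.0008], "delta_rot": [-0.6, 0, 0], "fingers": 0.035},
])

```text
clock: 16.75
position: [0.4749, 0.2012, 0.0223]
ee_rot: [0.002, 0.634, 0.773, 0.0]
contact_force: [-10.2, -1.8, 3.2]
width: 0.0446
```

```bash
python3 -c "
from h import *
st()"
```

```text
fixture x,y,z mm -5.59 -2.46 22.3 F along,lat,z -10.4 0.2 3.2
t 16.75 pos [0.4749 0.2012 0.0223] F [-10.2  -1.8   3.2] w 0.0446
lin(now axes) [0. 0. 0.] lin(after turn) [0. 0. 0.] rot [0.17 0.13 0.11]
```

>>> send_rows([
  {"linear": [0, 0.0045, -0.001], "delta_rot": [-0.4, 0, 0.1], "fingers": 0.035},
  {"linear": [0, 0.0045, -0.0008], "delta_rot": [-0.5, 0.1, 0], "fingers": 0.035},
  {"linear": [0, 0.0045, -0.0008], "delta_rot": [-0.5, 0, 0], "fingers": 0.035},
])

```text
clock: 17.0
position: [0.4753, 0.2013, 0.0223]
ee_rot: [0.001, 0.634, 0.773, -0.0]
contact_force: [-11.0, -1.5, 3.8]
width: 0.0445
```

```bash
python3 - <<'E'
from h import *
st()
for i in range(10): manip.get_image("top")
st()
a=save("scene","sC")[127:165,288:340,::-1]; b=save("top","tC")[228:292,220:275,::-1]
st()
a=cv2.convertScaleAbs(cv2.resize(a,None,fx=8.5,fy=8.5,interpolation=cv2.INTER_CUBIC),alpha=1.7)
b=cv2.convertScaleAbs(cv2.resize(b,None,fx=6,fy=6,interpolation=cv2.INTER_CUBIC),alpha=1.4)
o=np.zeros((400,790,3),np.uint8);o[:a.shape[0],:a.shape[1]]=a;o[:b.shape[0],450:450+b.shape[1]]=b;cv2.imwrite("pics/zC.png",o)
E
python3 ov.py D 0.012 0.004
```

```text
fixture x,y,z mm -5.14 -2.43 22.28 F along,lat,z -11.1 0.7 3.8
t 17.0 pos [0.4753 0.2013 0.0223] F [-11.   -1.5   3.8] w 0.0445
lin(now axes) [0. 0. 0.] lin(after turn) [0. 0. 0.] rot [0.06 0.08 0.08]
fixture x,y,z mm -5.14 -2.41 22.3 F along,lat,z -10.9 0.9 3.6
t 17.5 pos [0.4753 0.2013 0.0223] F [-10.9  -1.2   3.6] w 0.0443
lin(now axes) [0. 0. 0.] lin(after turn) [0. 0. 0.] rot [0.07 0.09 0.08]
fixture x,y,z mm -5.16 -2.44 22.28 F along,lat,z -10.7 1.6 3.8
t 17.6 pos [0.4753 0.2013 0.0223] F [-10.8  -0.5   3.8] w 0.0443
lin(now axes) [0. 0. 0.] lin(after turn) [0. 0. 0.] rot [0.07 0.09 0.08]
tcp fixture x,y -0.005163877116231763 -0.002437714618285621
conn 24 -0.038338149795571916 0.0013839972759816964 246 251 267 272
```

View pics/zC.png

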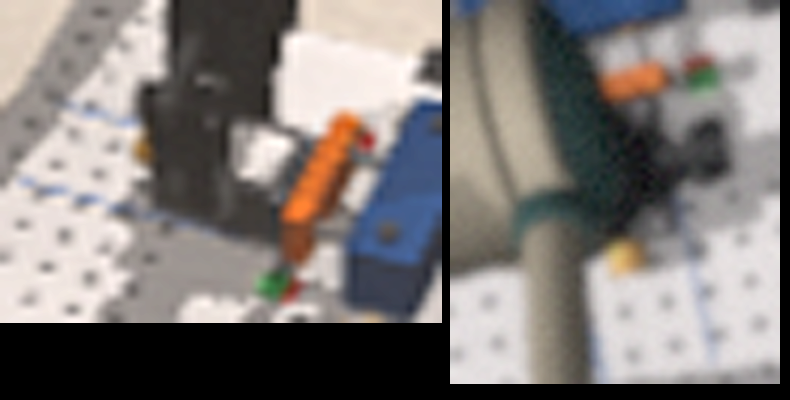

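Last picture: the housing lies flat against the orange stop, with the pointer at the green mark near (272,275). The connector at (627,257) is about 1 px from the middle between the lane lines, at roughly x = 576 and 692 after allowing for its height. The push has been steady for 0.6 s, so I'll hand in.

```bash
python3 -c "
from h import *
st(); print(manip.sign_off())"
```

```text
fixture x,y,z mm -5.17 -2.42 22.28 F along,lat,z -9.5 1.2 3.6
t 17.7 pos [0.4753 0.2013 0.0223] F [-9.6 -0.7  3.6] w 0.0444
lin(now axes) [0. 0. 0.] lin(after turn) [0. 0. 0.] rot [0.07 0.09 0.08]
the job is handed in; nothing more can be done
None
```

I took the housing from the tray, set it flat on the plate and slid it flat end first against the stop. I handed in at 17.7 s with the gripper still holding it at the push; no verdict was reported.

**Push:** the wrist force along the pressing direction was steady at 9.5–11 N for the last 0.7 s, with about 4 N downward. Some of that push is friction on the plate, so I estimate 9–10 N at the stop itself. That is about 10–11 mm of travel, inside the green band. The last picture shows the pointer at the green mark, but only coarsely.

**Position:** the gripper was within 0.1° of square to my camera fit of the fixture. The last pictures put the housing 0 to +1.4 mm from the lane's centre line.

**Failed or disagreed:**
- **First grasp:** it closed above the housing and missed, because the fingertips reach about 20–25 mm less far than the interface text says. I regrasped lower, and the housing did not move in between.
- **Sideways position:** the arm's reading differed from the cameras by about 3–4 mm, so I centred by the cameras. While the housing stood on the plate before pushing, the two cameras differed by about 2 mm from each other, and I split the difference.
- **Sliding to the stop:** the housing stuck and slipped slightly on the way. The highest push I read was 11.4 N.

I kept clear of the screwdriver, bottle, nest and fan, but I did not measure their positions again at the end.

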